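Seat a nameplate blank on its parallels in the engraving vise

TASK

The aluminium nameplate blank in the small desk vise has been nipped too high, above its two steel parallel bars. Push the near bar, which sticks out on the left, back in along its groove until its ends are level with the far bar's; then press or tap the blank down with the closed fingertips, never harder than 25 N, until it sits flat and tight on both bars. Finally let go and check with a light steady push of 2 to 4 N, kept up for half a second, on an end of each bar, the near one first, that neither slides any more; leave the bars level with each other and the other things on the desk where they are.

Things in the scene. Friction and masses are not known exactly. Their poses are not given: they have to be found in the camera images.
- vise: Small grey desk vise, fixed to the desk; tells its place and yaw. Origin: centre of its underside, at desk level. x axis: across the jaws, from the near jaw (with screw and cross handle, out to x = -113 mm) to the far jaw; y: along the jaws, to the left. Jaws: 104 mm long, inner faces at x = +-32.5, outer at +-57.5 mm, tops 62 mm above the desk. Base 124 x 112 mm, 20 mm high; small feet to y = +-73 mm.
- vise_bed (a point): Middle of the vise's bed between the jaws, 26 mm above the desk (a fixed point, the vise's axes). Two grooves, 11.5 mm wide and 6 mm deep, run along y at x = -22 and +22 mm from it; a bar slides in each, on a rubber strip that gives 1 mm per 20 N. The rib between the grooves is 32 mm above the desk.
- blank: Aluminium nameplate blank, 63 mm (x) x 90 mm (y) x 26 mm (z), between the jaws over the middle of the vise, axes along the vise's. Origin: centre of its underside. It starts 6 to 9 mm above the bars, tilted up to 0.06 rad about its y axis. Jaw friction holds it wherever it is: about 12 N downward (less its weight of 2.5 to 5 N) moves it; pressed off centre it also tilts about y easily.
- blank_top (a point): Centre of the blank's top face, where it may be pressed. When seated it is 67 to 68 mm above the desk (underside 41 to 42 mm). The blank stays as tight on the bars as it was pressed: 20 to 24 N over each bar (20 mm to either side in x), then in the middle, makes both bars tight.
- bar_near: Loose steel parallel bar, 10 mm (x) x 160 mm (y) x 16 mm (z), in the near groove (vise x = -22 mm), its top 42 mm above the desk. Origin: centre of its underside; y axis along its length, to the left like the vise's. It starts 28 to 45 mm too far to the left; while the blank is up it slides at about 1 N.
- bar_far: The same kind of bar in the far groove (vise x = +22 mm), origin and axes alike, already centred in the vise within 8 mm. A centred bar sticks out 28 mm beyond the jaws at both ends. A tight bar withstands a push of 2 to 4 N along its length.
- calculator: Bystander, leave alone: flat grey desk calculator, 135x78x16 mm. Origin: centre of its underside.
- mouse: Bystander, leave alone: black computer mouse, 104x60x36 mm. Origin: centre of its underside.
- tape_measure: Bystander, leave alone: squarish tape measure, 32x63x54 mm. Origin: centre of its underside.
- eraser: Bystander, leave alone: small eraser in a dark sleeve, 21x44x13 mm. Origin: centre of its underside.
- glue_stick: Bystander, leave alone: glue stick lying down, 24x95x22 mm. Origin: centre of its underside.
- staple_box: Bystander, leave alone: small box of staples, 38x60x22 mm. Origin: centre of its underside.
Mind the look-alikes: they are no part of the job. What is shaped like the bar_far but orange or purple is not meant.

How it is judged:
By the outcome, as a careful person would: the job done as asked, in the order asked, and still so for the second after the job is handed in, with the robot touching nothing.
It also fails if it takes over 72 s, if anything falls off the work surface, if the arm or the gripper's body presses on something with over 40 N, if the wrist force passes 120 N, or if a joint passes its speed limit or range.

ROBOT

A 6-joint arm with a two-finger parallel gripper is mounted at the origin on a cart in front of the work surface, level with it; the furniture and walls round the work are solid. World frame = base frame: x ahead of the robot, y to its left, z up, the work surface at z = 0. Lengths are in m, angles in rad, forces in N, time in s.
With the tool pointing down it reaches from about 0.25 to 0.725 m from the base axis. Payload 4 kg.
Tool frame: the origin (TCP) lies midway between the tips of the shut fingers; the grasp point (between the pads) lies 19 mm behind it; z points along the fingers, y is the line along which they close (so a half turn about z gives the same grasp; the last joint's range is limited). The gripper opens to 85 mm and grips with 20 to 120 N. Pads are 22 mm wide; open, the fingers measure 114 mm over their backs; the gripper's body (76 mm by 85 mm) begins 54 mm behind the grasp point. The pads swing forward as they close: fully open they stand 13 mm farther back than shut.
Start: joints at [-1.115, 0.241, 0.005, 1.335, 0, 1.571], TCP at [0.22, -0.449, 0.231] pointing down, gripper open.
Joint ranges: [-2.72, 2.72], [-1.05, 1.87], [-1.09, 1.28], [-1.99, 2.15], [-1.42, 1.44], [-3.14, 3.14]. Speed limits (rad/s): [2.79, 2.79, 3.14, 3.14, 3.14, 3.14].

INTERFACE

Orientations are given as a unit quaternion [x, y, z, w].
In Python, from plant import get_obs, capture, hand_in, look_for, mark_of gives the robot as it stands. The module is installed in compiled form; this text tells all that it offers.
- The arm moves only by the shell command python3 -m pendant 'ROWS' [FORCE]. ROWS is JSON, a list of rows, each an object of numbers: "tx", "ty", "tz": the shift along the tool's x, y, z in mm; "yaw": the turn about the tool's z in rad; "jaw": the finger opening in mm, from 0 to 85.4. In form: [{"tx": .., "ty": .., "tz": .., "yaw": .., "jaw": ..}, ...]. A call has exactly 10 rows; each row shifts and turns the commanded pose from where the row before left it, along the tool's axes as they then stand; what a row does not reach is not made up. A row lasts 1/12 s, in which the tool goes at most 41.7 mm and 7.16 degrees, less where a joint would pass 70% of its speed; a pose out of reach is approached as far as the arm can. A call is refused whole if a number of a shift passes 41.7 or a number of a turn 0.125, either way. A call with a gripper value outside its range is refused whole. The fingers move at their own pace and stop on an object; FORCE is the grip in N (left out, the last holds). Time passes only in rows, so rows that do not move let the fingers close, or fill a call up. It gives the time, the measured TCP pose, the force, the opening and the grip force at its end, in the units of the state.
- get_obs(): the state, without advancing time (a new reading comes with each control period).
- capture(name): name is "side" or "top"; returns a dict with "pixels" (420x560x3 uint8, blue, green, red), "z_map" (420x560 float32, m along the optical axis (not along the pixel's ray), 0 where there is no reading), "camera_matrix" (3x3 intrinsics, pixels), "R" (3x3) and "t" (3): a world point X has camera coordinates R X + t. Camera axes: x right, y down, z forward; pixel columns grow to the right and rows downward; lengths in m; the calibration is good to about 2 mm. A picture is of the moment at which its call begins.
- hand_in(): hands the job in; it is judged then, once.
Trained networks look in the newest picture that a camera, given by its name, has taken for a name from the list of things; names that differ only in an ending like _2 or _b are one class to them, and where a whole thing is asked for, a point or a joint stands for the part that bears it (a point fixed in the world has none). Each returns a list of dicts, best first, with "score" (0 to 1); they miss things now and then, are a little off and sometimes report something else, mostly with a low value. They report only what shows in the picture. A call takes as long as a camera call. They do not tell look-alikes from the thing itself.
- look_for(camera, thing): "box" ([left, top, width, height] in pixels, round what is visible of it).
- mark_of(camera, thing): "xy" ([column, row] in pixels: a listed point, or the origin of a listed thing).
The state is a dict: "t": time; "joint_pos": joint angles; "dq": joint speeds; "joint_torque": joint torques, N m; "eef_pos": TCP position; "tool_rot": TCP orientation; "wrist_force": force on the tool from outside, world axes, zero at the start; "torque": the same for the moment, N m; "grip_width": finger opening in m; "grip_force": force on a finger pad.
Only numpy, scipy, OpenCV 4.12 (cv2) and the standard library are available. Lean on these libraries where they do the work, as an engineer would, in place of code of your own. Each camera call takes 0.05 s, during which the arm holds its last target. There are 200 camera calls.

## Working session

There is one attempt and no reset: what is moved stays moved. The work goes in short steps, Python scripts to look and compute and a shell command to move; the robot and the scene stay as the last step left them, time stands still between calls to the robot, and variables do not carry over. Pictures are saved under pics/ and viewed, at most 10 in all, crops included, and the job is handed in when it is done.

```bash
mkdir -p pics; cat > h.py <<'E'
import numpy as np, cv2
from plant import *
def world(c,px,z=None,d=None):
    K,R,t=c["camera_matrix"],c["R"],c["t"]
    r=np.linalg.inv(K)@np.array([px[0],px[1],1.]); o=-R.T@t; v=R.T@r
    if z is not None: return o+v*(z-o[2])/v[2]
    return o+v*d
def pix(c,X):
    p=c["camera_matrix"]@(c["R"]@np.array(X)+c["t"]); return p[:2]/p[2]
def cloud(c):
    h,w=c["z_map"].shape; u,v=np.meshgrid(np.arange(w),np.arange(h))
    r=np.stack([u,v,np.ones_like(u)],-1)@np.linalg.inv(c["camera_matrix"]).T*c["z_map"][...,None]
    return (r-c["t"])@c["R"]
E
python3 - <<'E'
from h import *
o=get_obs(); print(o["eef_pos"],o["tool_rot"],o["wrist_force"],o["t"])
for n in("top","side"):
    c=capture(n); cv2.imwrite(f"pics/{n}0.png",c["pixels"]); print(n,"cam at",-c["R"].T@c["t"])
    for th in("vise","vise_bed","blank","blank_top","bar_near","bar_far"):
        m=mark_of(n,th)[:3]; print(th,[(np.round(a["xy"]),round(a["score"],2)) for a in m], [np.round(b["box"]) for b in look_for(n,th)[:2]] if "bar" in th else "")
E
```

```text
[ 0.21980732 -0.44839082  0.23039309] [ 9.74141645e-01  2.25935702e-01 -2.45197589e-04 -1.02702047e-03] [0.31434909 0.38192412 0.66018524] 0.0
top cam at [-0.08807346  0.09051665  1.48372579]
vise [(array([284., 214.]), 0.64)] 
vise_bed [(array([280., 212.]), 0.7)] 
blank [(array([278., 207.]), 0.95), (array([174., 191.]), 0.39)] 
blank_top [(array([282., 206.]), 0.83), (array([285., 207.]), 0.74), (array([402., 224.]), 0.2)] 
bar_near [(array([264., 214.]), 0.51)] []
bar_far [(array([342., 206.]), 0.79), (array([302., 280.]), 0.73), (array([221., 274.]), 0.61)] [array([314., 197.,  49.,  19.]), array([259., 198.,  47.,  11.])]
side cam at [0.22943913 0.73370808 0.63468731]
vise [(array([267., 224.]), 0.59), (array([268., 220.]), 0.36)] 
vise_bed [(array([266., 220.]), 0.62)] 
blank [(array([267., 208.]), 0.96)] 
blank_top [(array([269., 202.]), 0.55)] 
bar_near [(array([263., 228.]), 0.63)] [array([238., 225.,  26.,  20.])]
bar_far [(array([308., 314.]), 0.97), (array([299., 187.]), 0.79), (array([362., 243.]), 0.6)] [array([281., 173.,  40.,  23.]), array([337., 224.,  61.,  33.])]
```

```bash
python3 - <<'E'
import cv2
a=cv2.imread("pics/top0.png");cv2.imwrite("pics/topc.png",cv2.resize(a[130:310,180:420],None,fx=3.3,fy=3.3,interpolation=2))
b=cv2.imread("pics/side0.png");cv2.imwrite("pics/sidec.png",cv2.resize(b[120:345,170:430],None,fx=2.6,fy=2.6,interpolation=2))
E
```

```text
(no output)
```

View pics/topc.png

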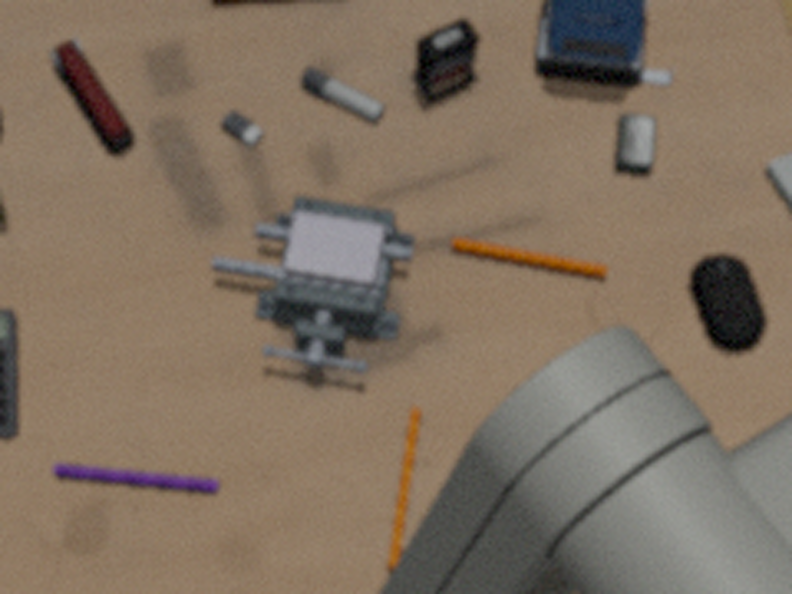

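View pics/sidec.png

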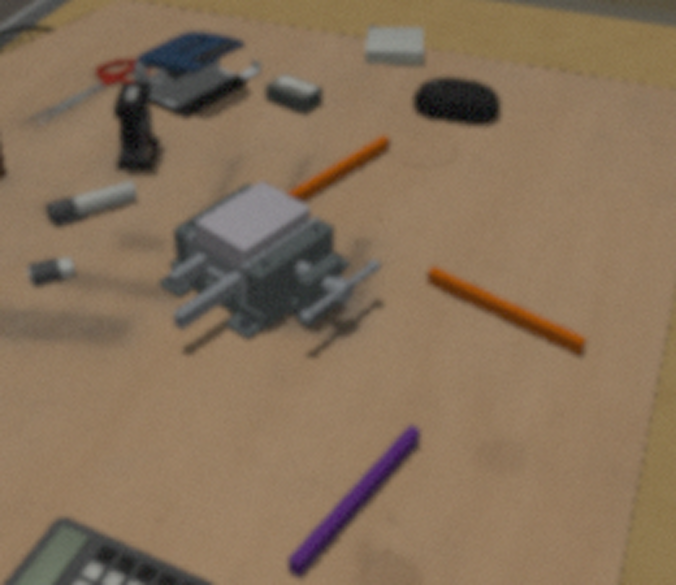

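View pics/side0.png

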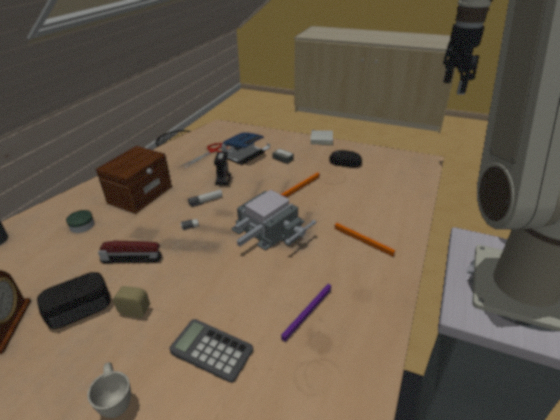

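The bars meant are the two grey ones in the vise: the near one's left end is at top (245,210) and side (240,242), the far one's at top (259,200) and side (236,226). The orange bars at top (340,208) and (303,278) and the purple one at (221,274) are loose on the desk, so they're look-alikes. Next I'll work out the metric geometry from the depth.

```bash
cat >> h.py <<'E'
def scene(verbose=True):
    out={}
    for n in("top","side"):
        c=capture(n); P=cloud(c); ok=c["z_map"]>0
        b=[a for a in mark_of(n,"blank_top")][0]["xy"]; ctr=world(c,b,z=.075)[:2]
        out[n]=(c,P,ok,ctr)
    return out
E
python3 - <<'E'
from h import *
s=scene()
for n,(c,P,ok,ctr) in s.items():
    print(n,ctr,[ (th,np.round(world(c,mark_of(n,th)[0]["xy"],z=z)*1000)) for th,z in(("vise",0),("vise_bed",.026),("blank_top",.075),("blank",.049))])
    near=ok&(np.hypot(P[...,0]-ctr[0],P[...,1]-ctr[1])<.14)
    print(np.histogram(P[near][:,2]*1000,bins=range(-6,100,4)))
    X=P[near&(P[...,2]>.068)]
    r=cv2.minAreaRect((X[:,:2]*1000).astype(np.float32)); print(len(X),r, X.mean(0))
    A=np.c_[X[:,:2]-X[:,:2].mean(0),np.ones(len(X))]; print("plane",np.linalg.lstsq(A,X[:,2],rcond=None)[0])
E
```

```text
Traceback (most recent call last):
IndexError: list index out of range
```

```bash
python3 - <<'E'
from h import *
s=scene()
for n,(c,P,ok,ctr) in s.items():
    print(n,ctr)
    for th,z in(("vise",0),("vise_bed",.026),("blank_top",.075),("blank",.049)):
        print(th,[np.round(world(c,m["xy"],z=z)*1000) for m in mark_of(n,th)[:1]])
    near=ok&(np.hypot(P[...,0]-ctr[0],P[...,1]-ctr[1])<.14)
    h=np.histogram(P[near][:,2]*1000,bins=range(-6,100,4)); print(list(zip(h[1],h[0])))
    X=P[near&(P[...,2]>.068)]
    r=cv2.minAreaRect((X[:,:2]*1000).astype(np.float32)); print(len(X),r, X.mean(0))
    A=np.c_[X[:,:2]-X[:,:2].mean(0),np.ones(len(X))]; print("plane",np.linalg.lstsq(A,X[:,2],rcond=None)[0])
    np.save(f"{n}.npy",np.dstack([P,ok]))
E
```

```text
top [0.56921374 0.00824769]
vise [array([577.,   5.,   0.])]
vise_bed [array([572.,  19.,  26.])]
blank_top [array([569.,   8.,  75.])]
blank [array([575.,  13.,  49.])]
[(np.int64(-6), np.int64(617)), (np.int64(-2), np.int64(1347)), (np.int64(2), np.int64(848)), (np.int64(6), np.int64(234)), (np.int64(10), np.int64(77)), (np.int64(14), np.int64(60)), (np.int64(18), np.int64(54)), (np.int64(22), np.int64(50)), (np.int64(26), np.int64(34)), (np.int64(30), np.int64(56)), (np.int64(34), np.int64(46)), (np.int64(38), np.int64(105)), (np.int64(42), np.int64(120)), (np.int64(46), np.int64(85)), (np.int64(50), np.int64(75)), (np.int64(54), np.int64(141)), (np.int64(58), np.int64(187)), (np.int64(62), np.int64(110)), (np.int64(66), np.int64(54)), (np.int64(70), np.int64(136)), (np.int64(74), np.int64(233)), (np.int64(78), np.int64(97)), (np.int64(82), np.int64(11)), (np.int64(86), np.int64(0)), (np.int64(90), np.int64(0)), (np.int64(94), np.int64(0))]
506 ((571.2763671875, 12.58254623413086), (90.32833099365234, 85.86129760742188), 71.27616882324219) [0.57444168 0.01122893 0.07548336]
plane 
[... 480 characters left out ...]
), (np.int64(30), np.int64(168)), (np.int64(34), np.int64(137)), (np.int64(38), np.int64(230)), (np.int64(42), np.int64(257)), (np.int64(46), np.int64(138)), (np.int64(50), np.int64(142)), (np.int64(54), np.int64(150)), (np.int64(58), np.int64(390)), (np.int64(62), np.int64(83)), (np.int64(66), np.int64(57)), (np.int64(70), np.int64(186)), (np.int64(74), np.int64(430)), (np.int64(78), np.int64(12)), (np.int64(82), np.int64(0)), (np.int64(86), np.int64(0)), (np.int64(90), np.int64(0)), (np.int64(94), np.int64(0))]
660 ((572.5857543945312, 12.476417541503906), (91.80584716796875, 63.3892822265625), 71.3249282836914) [0.57197283 0.01671871 0.07450774]
plane [ 0.0555319  -0.0317241   0.07450774]
```

```bash
cat >> h.py <<'E'
def rect(c,z,cx=.573,cy=.0125,h=.13,s=1500):
    # bird's-eye view of plane z: up = +x, left = +y, s px per m
    N=int(2*h*s); K=c["camera_matrix"]
    H=K@np.c_[c["R"][:,0],c["R"][:,1],c["R"][:,2]*z+c["t"]]
    S=np.array([[0,-1/s,cx+h],[-1/s,0,cy+h],[0,0,1]])
    return cv2.warpPerspective(c["pixels"],H@S,(N,N),flags=cv2.INTER_CUBIC|cv2.WARP_INVERSE_MAP)
E
python3 - <<'E'
from h import *
im=[]
for n in("top","side"):
    c=capture(n); im.append(rect(c,.042)); 
    w=rect(c,.075); g=cv2.GaussianBlur(w,(0,0),2).astype(int); m=((g.min(2)>(145))&(g.max(2)-g.min(2)<40)).astype(np.uint8)
    k,l,st,ce=cv2.connectedComponentsWithStats(m); i=1+st[1:,4].argmax(); ys,xs=np.nonzero(l==i)
    W=np.c_[(.573+.13)*1000-ys/1.5,(.0125+.13)*1000-xs/1.5].astype(np.float32)
    print(n,len(W)/2.25,cv2.minAreaRect(W),W.mean(0),"max",g.max())
I=np.hstack(im)
for k in range(0,390,75): I[k,:]=(0,255,255); I[:,k]=(0,255,255); I[:,390+k]=(0,255,255)
cv2.imwrite("pics/r.png",I); print(I.shape)
E
```

```text
top 4742.222222222223 ((575.058837890625, 11.760555267333984), (84.65990447998047, 58.712196350097656), 70.74072265625) [574.88385   11.822837] max 166Traceback (most recent call last):
  File "<stdin>", line 6, in <module>
ValueError: attempt to get argmax of an empty sequence
```

```bash
python3 - <<'E'
from h import *
im=[]
for n in("top","side"):
    c=capture(n); im.append(rect(c,.042)); 
    w=rect(c,.075); g=cv2.GaussianBlur(w,(0,0),2).astype(int); t=int(g[185:205,185:205].min(2).mean())-14; m=(g.min(2)>t).astype(np.uint8)
    k,l,st,ce=cv2.connectedComponentsWithStats(m); i=l[195,195]; ys,xs=np.nonzero(l==i)
    W=np.c_[(.573+.13)*1000-ys/1.5,(.0125+.13)*1000-xs/1.5].astype(np.float32)
    print(n,t,len(W)/2.25,cv2.minAreaRect(W),W.mean(0),"max",g.max())
I=np.hstack(im)
for k in range(0,390,75): I[k,:]=(0,255,255); I[:,k]=(0,255,255); I[:,390+k]=(0,255,255)
cv2.imwrite("pics/r.png",I); print(I.shape)
E
```

```text
top 139 5064.888888888889 ((575.266357421875, 11.672508239746094), (87.53939056396484, 60.67768478393555), 70.97433471679688) [575.1032   11.67772] max 166
side 124 5305.333333333333 ((574.378662109375, 10.91189193725586), (90.02848052978516, 62.87138748168945), 71.32330322265625) [574.5394    11.509526] max 155
(390, 780, 3)
```

View pics/r.png

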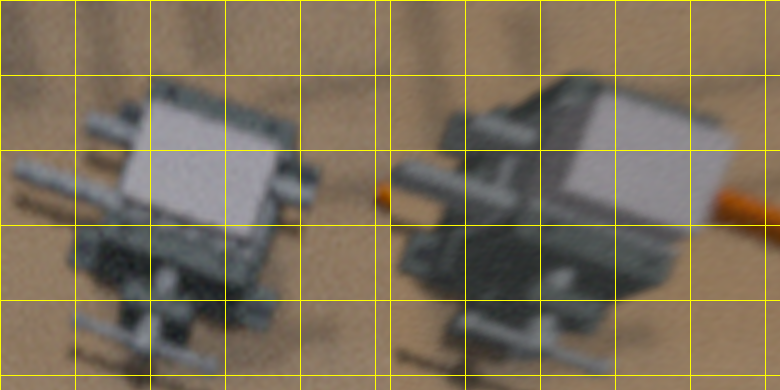

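The rectified view puts the vise centre at about (575, 11.5) mm with yaw about -18.9°. The near bar's left end is at about y = 121 and the far bar's at about 83 in vise axes. I'll turn the tool so that its x is vise y and start the approach, then refine the bar ends.

```bash
python3 -m pendant '[{"yaw":-0.112,"jaw":0},{"yaw":-0.112},{"yaw":-0.112},{"yaw":-0.112},{"yaw":-0.112},{"yaw":-0.112},{"yaw":-0.113},{"tx":40,"ty":9.5},{"tx":40,"ty":9.5},{"tx":40,"ty":9.5}]' 
cat >> h.py <<'E'
VC=np.array([.5747,.0115]); YAW=-.331
EX=np.array([np.cos(YAW),np.sin(YAW)]); EY=np.array([-EX[1],EX[0]])
def loc(p): d=(np.asarray(p)[:2]-VC)*1000; return np.r_[d@EX,d@EY,np.asarray(p)[2]*1000]
def vrect(c,z,s=2000):  # vise axes: up=+x, left=+y ; 160 mm half-width in y, 60 in x
    H=c["camera_matrix"]@np.c_[c["R"][:,0],c["R"][:,1],c["R"][:,2]*z+c["t"]]
    B=np.array([[EX[0],EY[0],VC[0]],[EX[1],EY[1],VC[1]],[0,0,1]])
    S=np.array([[0,-1/s,.06],[-1/s,0,.16],[0,0,1]])
    return cv2.warpPerspective(c["pixels"],H@B@S,(int(.32*s),int(.12*s)),flags=cv2.INTER_CUBIC|cv2.WARP_INVERSE_MAP)
def tool():
    o=get_obs(); p=np.array(o["eef_pos"]); q=o["tool_rot"]
    return np.round(loc(p),1), round(2*np.arctan2(q[1],q[0])-np.pi/2-YAW,4), np.round(o["wrist_force"],2), o["t"]
E
python3 - <<'E'
from h import *
print(tool()); I=[]
for n in("top","side"):
    c=capture(n); v=vrect(c,.042); I.append(v)
    b=v[...,0].astype(float)-v[...,2]   # blue minus red: wood negative
    for nm,x in(("far",22),("near",-22)):
        r=int((60-x)*2); p=cv2.GaussianBlur(b[r-5:r+6].mean(0)[None],(0,0),2)[0]; i=np.arange(0,640)
        g=np.diff(p); L=g[40:200].argmax()+40; Rr=g[430:600].argmin()+430
        print(n,nm,"left",160-L/2,"right",160-Rr/2,"contrast",g[L].round(1),g[Rr].round(1))
I=np.vstack(I); I[76::240]=(I[76::240]//2+[0,60,60]); I[164::240]=I[164::240]//2+[0,60,60]; I[:,::40]=I[:,::40]//2+[0,60,60]
cv2.imwrite("pics/v.png",I)
E
```

```text
(array([-185.7, -550.7,  231.3]), np.float64(-0.7839), array([-0.29, -0.69, -0.36]), 1.95)
top far left 86.0 right -74.0 contrast 2.9 -3.4
top near left 120.5 right -57.5 contrast 3.3 -3.3
side far left 100.5 right -85.5 contrast 2.6 -5.2
side near left 125.0 right -70.5 contrast 3.1 -3.0validation failed for argument at $[0]...
```

View pics/v.png

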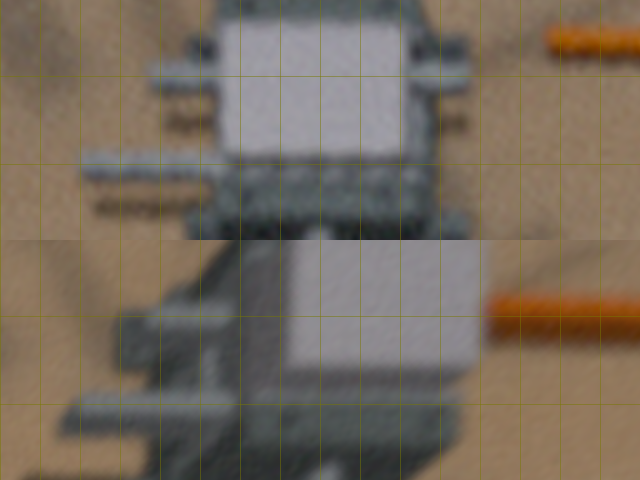

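The view in vise axes confirms the frame, with both bars on the lines x = ±22. The far bar runs from about y = 85.5 (top px 149) to -75 (px 470), and the near bar's left end is at about 120.5 (px 80). The near bar therefore has to move about 35 mm. The pendant rows need all five keys.

```bash
python3 -m pendant '[{"tx":0,"ty":0,"tz":0,"yaw":-0.112,"jaw":0},{"tx":0,"ty":0,"tz":0,"yaw":-0.112,"jaw":0},{"tx":0,"ty":0,"tz":0,"yaw":-0.112,"jaw":0},{"tx":0,"ty":0,"tz":0,"yaw":-0.112,"jaw":0},{"tx":0,"ty":0,"tz":0,"yaw":-0.112,"jaw":0},{"tx":0,"ty":0,"tz":0,"yaw":-0.112,"jaw":0},{"tx":0,"ty":0,"tz":0,"yaw":-0.112,"jaw":0},{"tx":40,"ty":9.5,"tz":0,"yaw":0,"jaw":0},{"tx":40,"ty":9.5,"tz":0,"yaw":0,"jaw":0},{"tx":40,"ty":9.5,"tz":0,"yaw":0,"jaw":0}]' && python3 -c "
from h import *
print(tool())"
```

```text
t: 2.88
eef_pos: [0.2862, -0.3439, 0.2311]
tool_rot: [0.815, 0.58, 0.0, -0.0]
wrist_force: [0.9, 0.3, -0.2]
grip_width: 0.0001
grip_force: 0.0
(array([-157.3, -429.9,  231.1]), np.float64(-0.0028), array([ 0.86,  0.34, -0.2 ]), 2.8833)
```

```bash
python3 -m pendant '[{"tx":40,"ty":9.5,"tz":0,"yaw":0,"jaw":0},{"tx":40,"ty":9.5,"tz":0,"yaw":0,"jaw":0},{"tx":40,"ty":9.5,"tz":0,"yaw":0,"jaw":0},{"tx":40,"ty":9.5,"tz":0,"yaw":0,"jaw":0},{"tx":40,"ty":9.5,"tz":0,"yaw":0,"jaw":0},{"tx":40,"ty":9.5,"tz":0,"yaw":0,"jaw":0},{"tx":40,"ty":9.5,"tz":0,"yaw":0,"jaw":0},{"tx":40,"ty":9.5,"tz":0,"yaw":0,"jaw":0},{"tx":40,"ty":9.5,"tz":0,"yaw":0,"jaw":0},{"tx":40,"ty":9.5,"tz":0,"yaw":0,"jaw":0}]' >/dev/null;  python3 -m pendant '[{"tx":40,"ty":9.5,"tz":0,"yaw":0,"jaw":0},{"tx":40,"ty":9.5,"tz":0,"yaw":0,"jaw":0},{"tx":40,"ty":9.5,"tz":0,"yaw":0,"jaw":0},{"tx":40,"ty":9.5,"tz":0,"yaw":0,"jaw":0},{"tx":14,"ty":2,"tz":0,"yaw":0,"jaw":0},{"tx":0,"ty":0,"tz":38,"yaw":0,"jaw":0},{"tx":0,"ty":0,"tz":38,"yaw":0,"jaw":0},{"tx":0,"ty":0,"tz":38,"yaw":0,"jaw":0},{"tx":0,"ty":0,"tz":0,"yaw":0,"jaw":0},{"tx":0,"ty":0,"tz":0,"yaw":0,"jaw":0}]' && python3 -c "
from h import *
print(tool())"
```

```text
t: 4.55
eef_pos: [0.5982, 0.1538, 0.1151]
tool_rot: [0.814, 0.581, -0.003, -0.001]
wrist_force: [0.3, 0.3, -0.0]
grip_width: -0.0001
grip_force: 0.0
(array([-24. , 142.2, 115.1]), np.float64(0.0001), array([ 0.27,  0.26, -0.01]), 4.55)
```

```bash
python3 -m pendant '[{"tx":0,"ty":1,"tz":20,"yaw":0,"jaw":0},{"tx":0,"ty":1,"tz":20,"yaw":0,"jaw":0},{"tx":0,"ty":0,"tz":20,"yaw":0,"jaw":0},{"tx":0,"ty":0,"tz":20,"yaw":0,"jaw":0},{"tx":-3,"ty":0,"tz":0,"yaw":0,"jaw":0},{"tx":-5,"ty":0,"tz":0,"yaw":0,"jaw":0},{"tx":-5,"ty":0,"tz":0,"yaw":0,"jaw":0},{"tx":-5,"ty":0,"tz":0,"yaw":0,"jaw":0},{"tx":-4,"ty":0,"tz":0,"yaw":0,"jaw":0},{"tx":-4,"ty":0,"tz":0,"yaw":0,"jaw":0}]' && python3 - <<'E'
from h import *
print(tool())
I=np.vstack([vrect(capture(n),.042) for n in("top","side")]); I[76::240]=(I[76::240]//2+[0,60,60]); I[164::240]=I[164::240]//2+[0,60,60]; I[:,::40]=I[:,::40]//2+[0,60,60]
cv2.imwrite("pics/v2.png",I)
E
```

```text
t: 5.38
eef_pos: [0.5947, 0.1287, 0.0391]
tool_rot: [0.814, 0.581, 0.001, 0.0]
wrist_force: [0.9, 1.2, 0.8]
grip_width: -0.0002
grip_force: 0.4
(array([-19.2, 117.3,  39.1]), np.float64(-0.0003), array([0.87, 1.17, 0.78]), 5.3833)
```

View pics/v2.png

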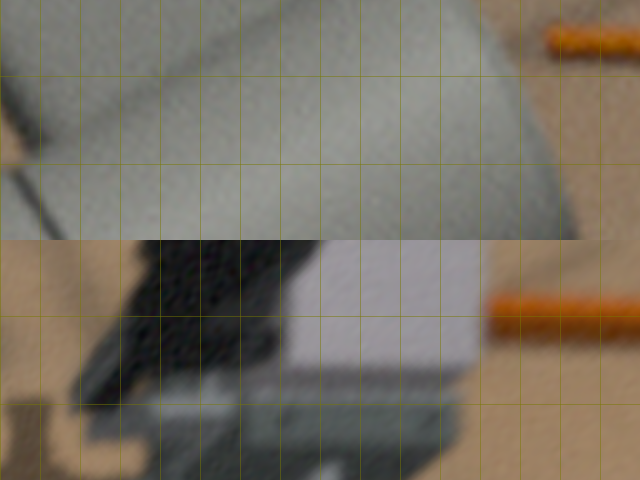

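The side view shows the fingertip against the near bar's end, with about 1.4 N along the bar. I'll go on to about 98, let it settle, then back off and look.

```bash
python3 -m pendant '[{"tx":-3,"ty":-1,"tz":1,"yaw":0,"jaw":0},{"tx":-3,"ty":-1,"tz":1,"yaw":0,"jaw":0},{"tx":-3,"ty":0,"tz":1,"yaw":0,"jaw":0},{"tx":-3,"ty":0,"tz":0,"yaw":0,"jaw":0},{"tx":-2,"ty":0,"tz":0,"yaw":0,"jaw":0},{"tx":-1,"ty":0,"tz":0,"yaw":0,"jaw":0},{"tx":0,"ty":0,"tz":0,"yaw":0,"jaw":0},{"tx":0,"ty":0,"tz":0,"yaw":0,"jaw":0},{"tx":0,"ty":0,"tz":0,"yaw":0,"jaw":0},{"tx":0,"ty":0,"tz":0,"yaw":0,"jaw":0}]' && python3 -c "
from h import *
print(tool())"
```

```text
t: 6.32
eef_pos: [0.5888, 0.1169, 0.0355]
tool_rot: [0.814, 0.581, 0.002, 0.0]
wrist_force: [3.2, 3.8, 4.2]
grip_width: 0.0003
grip_force: 2.9
(array([-20.9, 104.3,  35.5]), np.float64(0.0011), array([3.17, 3.77, 4.16]), 6.3167)
```

There's an upward force of about 4 N, so the tip is probably catching the bar high on its rounded end. I'll back off, go lower and continue.

```bash
python3 -m pendant '[{"tx":6,"ty":-1,"tz":0,"yaw":0,"jaw":0},{"tx":3,"ty":0,"tz":0,"yaw":0,"jaw":0},{"tx":0,"ty":0,"tz":4,"yaw":0,"jaw":0},{"tx":0,"ty":0,"tz":3,"yaw":0,"jaw":0},{"tx":0,"ty":0,"tz":0,"yaw":0,"jaw":0},{"tx":0,"ty":0,"tz":0,"yaw":0,"jaw":0},{"tx":0,"ty":0,"tz":0,"yaw":0,"jaw":0},{"tx":0,"ty":0,"tz":0,"yaw":0,"jaw":0},{"tx":0,"ty":0,"tz":0,"yaw":0,"jaw":0},{"tx":0,"ty":0,"tz":0,"yaw":0,"jaw":0}]' && python3 - <<'E'
from h import *
print(tool())
c=capture("side"); a=c["pixels"][170:270,200:330]; cv2.imwrite("pics/s3.png",cv2.resize(a,None,fx=5,fy=5,interpolation=2))
E
```

```text
t: 7.15
eef_pos: [0.589, 0.1242, 0.0275]
tool_rot: [0.814, 0.581, 0.0, 0.0]
wrist_force: [0.4, -0.6, -0.8]
grip_width: -0.0002
grip_force: 0.0
(array([-23.1, 111.3,  27.5]), np.float64(-0.0002), array([ 0.42, -0.63, -0.79]), 7.15)
```

View pics/s3.png

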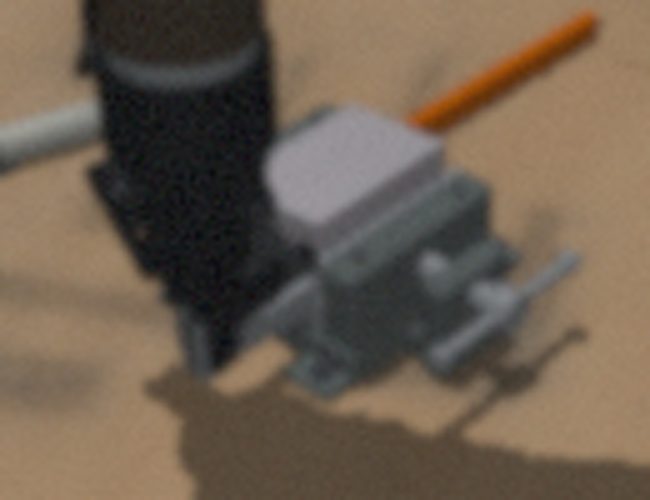

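The fingertip is clear of the bar end and now low enough, and nothing else is in the way. Pushing on.

```bash
python3 -m pendant '[{"tx":-4,"ty":0.5,"tz":-1,"yaw":0,"jaw":0},{"tx":-3,"ty":0.5,"tz":0,"yaw":0,"jaw":0},{"tx":-2,"ty":0,"tz":0,"yaw":0,"jaw":0},{"tx":-2,"ty":0,"tz":0,"yaw":0,"jaw":0},{"tx":-1,"ty":0,"tz":0,"yaw":0,"jaw":0},{"tx":-1,"ty":0,"tz":0,"yaw":0,"jaw":0},{"tx":0,"ty":0,"tz":0,"yaw":0,"jaw":0},{"tx":0,"ty":0,"tz":0,"yaw":0,"jaw":0},{"tx":0,"ty":0,"tz":0,"yaw":0,"jaw":0},{"tx":0,"ty":0,"tz":0,"yaw":0,"jaw":0}]' && python3 -c "
from h import *
print(tool())"
```

```text
t: 8.03
eef_pos: [0.5855, 0.1116, 0.0282]
tool_rot: [0.814, 0.581, -0.0, -0.0]
wrist_force: [0.3, -0.1, 0.7]
grip_width: -0.0002
grip_force: 0.0
(array([-22.3,  98.2,  28.2]), np.float64(0.0), array([ 0.27, -0.13,  0.72]), 8.0333)
```

```bash
python3 -m pendant '[{"tx":6,"ty":0,"tz":0,"yaw":0,"jaw":0},{"tx":2,"ty":0,"tz":-30,"yaw":0,"jaw":0},{"tx":0,"ty":0,"tz":-36,"yaw":0,"jaw":0},{"tx":0,"ty":0,"tz":-40,"yaw":0,"jaw":0},{"tx":-27,"ty":11,"tz":0,"yaw":0,"jaw":0},{"tx":-27,"ty":11,"tz":0,"yaw":0,"jaw":0},{"tx":-27,"ty":11,"tz":0,"yaw":0,"jaw":0},{"tx":-25,"ty":11,"tz":0,"yaw":0,"jaw":0},{"tx":0,"ty":0,"tz":0,"yaw":0,"jaw":0},{"tx":0,"ty":0,"tz":0,"yaw":0,"jaw":0}]' && python3 - <<'E'
from h import *
print(tool())
I=np.vstack([vrect(capture("side"),z)[:,:400] for z in(.042,)])
I=cv2.resize(I,None,fx=2,fy=2,interpolation=2)
for x in(22,-22): I[(60-x)*4]=I[(60-x)*4]//2+[0,60,60]
I[:,::80]=I[:,::80]//2+[0,60,60]
cv2.imwrite("pics/v4.png",I)
E
```

```text
t: 8.87
eef_pos: [0.5956, 0.0036, 0.1343]
tool_rot: [0.815, 0.58, 0.0, -0.0]
wrist_force: [0.6, 0.0, -0.5]
grip_width: 0.0005
grip_force: 0.0
(array([ 22.3,  -0.7, 134.3]), np.float64(-0.0027), array([ 0.59,  0.04, -0.47]), 8.8667)
```

View pics/v4.png

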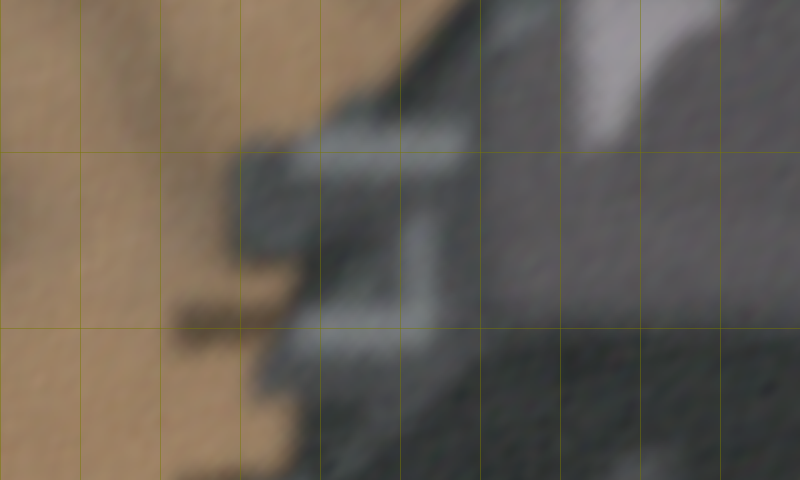

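Both bar tops start at about the same column (px ~295, y ≈ 86), so they're nearly level. I'll put a number on it by comparing the two profiles.

```bash
cat >> h.py <<'E'
def level(k=3):
    for _ in range(k):
        v=cv2.cvtColor(vrect(capture("side"),.042,4000),cv2.COLOR_BGR2GRAY).astype(float); r=[]
        for x in(22,-22):
            best=[]
            for dx in(-1,0,1,2):
                i=int((60-x-dx)*4); p=cv2.GaussianBlur(v[i-8:i+9].mean(0)[None],(0,0),6)[0]; g=np.diff(p)[220:400]; j=g.argmax()
                lo,hi=p[220+j-30],p[220+j+30]; s=p[220+j-30:220+j+31]; best.append(160-(190+j+np.argmax(s>(lo+hi)/2))/4)
            r.append(best)
        print("far",r[0],"near",r[1])
E
python3 -c "
from h import *
level()"
```

```text
far [np.float64(86.0), np.float64(85.75), np.float64(85.75), np.float64(85.75)] near [np.float64(85.25), np.float64(85.0), np.float64(84.75), np.float64(84.25)]
far [np.float64(86.0), np.float64(85.75), np.float64(85.75), np.float64(85.75)] near [np.float64(85.25), np.float64(85.25), np.float64(85.0), np.float64(84.5)]
far [np.float64(85.75), np.float64(85.5), np.float64(85.25), np.float64(85.5)] near [np.float64(85.5), np.float64(85.25), np.float64(85.0), np.float64(84.25)]
```

They're level to within about 0.5 mm. Now the pressing, starting in the middle.

```bash
python3 -m pendant '[{"tx":0,"ty":-11,"tz":16,"yaw":0,"jaw":0},{"tx":0,"ty":-11,"tz":16,"yaw":0,"jaw":0},{"tx":0,"ty":0,"tz":14,"yaw":0,"jaw":0},{"tx":0,"ty":0,"tz":6,"yaw":0,"jaw":0},{"tx":0,"ty":0,"tz":1,"yaw":0,"jaw":0},{"tx":0,"ty":0,"tz":1,"yaw":0,"jaw":0},{"tx":0,"ty":0,"tz":1,"yaw":0,"jaw":0},{"tx":0,"ty":0,"tz":1,"yaw":0,"jaw":0},{"tx":0,"ty":0,"tz":0,"yaw":0,"jaw":0},{"tx":0,"ty":0,"tz":0,"yaw":0,"jaw":0}]' && python3 -c "
from h import *
print(tool())"
```

```text
t: 9.9
eef_pos: [0.575, 0.0118, 0.0788]
tool_rot: [0.814, 0.581, 0.0, 0.0]
wrist_force: [-0.3, -0.6, 0.5]
grip_width: 0.0005
grip_force: 0.0
(array([ 0.2,  0.4, 78.8]), np.float64(-0.0002), array([-0.3 , -0.57,  0.46]), 9.9)
```

```bash
python3 -m pendant '[{"tx":0,"ty":0,"tz":1,"yaw":0,"jaw":0},{"tx":0,"ty":0,"tz":1,"yaw":0,"jaw":0},{"tx":0,"ty":0,"tz":1,"yaw":0,"jaw":0},{"tx":0,"ty":0,"tz":1,"yaw":0,"jaw":0},{"tx":0,"ty":0,"tz":1,"yaw":0,"jaw":0},{"tx":0,"ty":0,"tz":0,"yaw":0,"jaw":0},{"tx":0,"ty":0,"tz":0,"yaw":0,"jaw":0},{"tx":0,"ty":0,"tz":0,"yaw":0,"jaw":0},{"tx":0,"ty":0,"tz":0,"yaw":0,"jaw":0},{"tx":0,"ty":0,"tz":0,"yaw":0,"jaw":0}]' && python3 -c "
from h import *
print(tool())"
```

```text
t: 10.73
eef_pos: [0.5746, 0.0118, 0.0743]
tool_rot: [0.814, 0.581, 0.0, 0.0]
wrist_force: [-2.4, 0.0, 6.1]
grip_width: -0.0
grip_force: 3.0
(array([-0.2,  0.3, 74.3]), np.float64(-0.0001), array([-2.35,  0.01,  6.14]), 10.7333)
```

```bash
python3 -m pendant '[{"tx":0,"ty":0,"tz":1,"yaw":0,"jaw":0},{"tx":0,"ty":0,"tz":1,"yaw":0,"jaw":0},{"tx":0,"ty":0,"tz":1,"yaw":0,"jaw":0},{"tx":0,"ty":0,"tz":0,"yaw":0,"jaw":0},{"tx":0,"ty":0,"tz":0,"yaw":0,"jaw":0},{"tx":0,"ty":0,"tz":0,"yaw":0,"jaw":0},{"tx":0,"ty":0,"tz":0,"yaw":0,"jaw":0},{"tx":0,"ty":0,"tz":0,"yaw":0,"jaw":0},{"tx":0,"ty":0,"tz":0,"yaw":0,"jaw":0},{"tx":0,"ty":0,"tz":0,"yaw":0,"jaw":0}]' && python3 -c "
from h import *
print(tool())"
```

```text
t: 11.57
eef_pos: [0.5746, 0.0118, 0.0715]
tool_rot: [0.814, 0.581, 0.0, 0.0]
wrist_force: [-2.9, 0.9, 7.5]
grip_width: 0.0001
grip_force: 3.6
(array([-0.2,  0.3, 71.5]), np.float64(-0.0001), array([-2.91,  0.89,  7.49]), 11.5667)
```

```bash
python3 -m pendant '[{"tx":0,"ty":0,"tz":0.6,"yaw":0,"jaw":0},{"tx":0,"ty":0,"tz":0.6,"yaw":0,"jaw":0},{"tx":0,"ty":0,"tz":0.6,"yaw":0,"jaw":0},{"tx":0,"ty":0,"tz":0.6,"yaw":0,"jaw":0},{"tx":0,"ty":0,"tz":0,"yaw":0,"jaw":0},{"tx":0,"ty":0,"tz":0,"yaw":0,"jaw":0},{"tx":0,"ty":0,"tz":0,"yaw":0,"jaw":0},{"tx":0,"ty":0,"tz":0,"yaw":0,"jaw":0},{"tx":0,"ty":0,"tz":0,"yaw":0,"jaw":0},{"tx":0,"ty":0,"tz":0,"yaw":0,"jaw":0}]' && python3 -c "
from h import *
print(tool(), get_obs()['torque'])"
```

```text
t: 12.4
eef_pos: [0.5743, 0.0119, 0.0692]
tool_rot: [0.814, 0.581, 0.0, -0.0]
wrist_force: [-3.2, 1.3, 8.1]
grip_width: 0.0001
grip_force: 4.0
(array([-0.5,  0.3, 69.2]), np.float64(-0.0), array([-3.15,  1.3 ,  8.11]), 12.4) [0.03087286 0.78493136 0.00119449]
```

Now the far side, at x = +20.

```bash
python3 -m pendant '[{"tx":0,"ty":0,"tz":-6,"yaw":0,"jaw":0},{"tx":0,"ty":10,"tz":0,"yaw":0,"jaw":0},{"tx":0,"ty":10.5,"tz":0,"yaw":0,"jaw":0},{"tx":0,"ty":0,"tz":2,"yaw":0,"jaw":0},{"tx":0,"ty":0,"tz":1,"yaw":0,"jaw":0},{"tx":0,"ty":0,"tz":1,"yaw":0,"jaw":0},{"tx":0,"ty":0,"tz":1,"yaw":0,"jaw":0},{"tx":0,"ty":0,"tz":0.5,"yaw":0,"jaw":0},{"tx":0,"ty":0,"tz":0,"yaw":0,"jaw":0},{"tx":0,"ty":0,"tz":0,"yaw":0,"jaw":0}]' && python3 -c "
from h import *
print(tool(), get_obs()['torque'])"
```

```text
t: 13.23
eef_pos: [0.5935, 0.0053, 0.0685]
tool_rot: [0.814, 0.581, -0.0, -0.0]
wrist_force: [-2.0, -0.6, 1.9]
grip_width: -0.0002
grip_force: 0.9
(array([19.8,  0.3, 68.5]), np.float64(0.0002), array([-1.99, -0.64,  1.86]), 13.2333) [0.02006856 0.29440791 0.05477281]
```

```bash
python3 -m pendant '[{"tx":0,"ty":0,"tz":0.4,"yaw":0,"jaw":0},{"tx":0,"ty":0,"tz":0.4,"yaw":0,"jaw":0},{"tx":0,"ty":0,"tz":0.3,"yaw":0,"jaw":0},{"tx":0,"ty":0,"tz":0,"yaw":0,"jaw":0},{"tx":0,"ty":0,"tz":0,"yaw":0,"jaw":0},{"tx":0,"ty":0,"tz":0,"yaw":0,"jaw":0},{"tx":0,"ty":0,"tz":0,"yaw":0,"jaw":0},{"tx":0,"ty":0,"tz":0,"yaw":0,"jaw":0},{"tx":0,"ty":0,"tz":0,"yaw":0,"jaw":0},{"tx":0,"ty":0,"tz":0,"yaw":0,"jaw":0}]' && python3 -c "
from h import *
print(tool(), get_obs()['torque'])"
```

```text
t: 14.07
eef_pos: [0.5937, 0.0053, 0.0683]
tool_rot: [0.814, 0.581, 0.0, -0.0]
wrist_force: [-3.7, -1.1, 7.8]
grip_width: 0.0001
grip_force: 3.6
(array([20. ,  0.3, 68.3]), np.float64(0.0001), array([-3.74, -1.07,  7.78]), 14.0667) [-0.00339461  0.86352898 -0.00661746]
```

```bash
python3 -m pendant '[{"tx":0,"ty":0,"tz":0.4,"yaw":0,"jaw":0},{"tx":0,"ty":0,"tz":0.4,"yaw":0,"jaw":0},{"tx":0,"ty":0,"tz":0.2,"yaw":0,"jaw":0},{"tx":0,"ty":0,"tz":0,"yaw":0,"jaw":0},{"tx":0,"ty":0,"tz":0,"yaw":0,"jaw":0},{"tx":0,"ty":0,"tz":0,"yaw":0,"jaw":0},{"tx":0,"ty":0,"tz":0,"yaw":0,"jaw":0},{"tx":0,"ty":0,"tz":0,"yaw":0,"jaw":0},{"tx":0,"ty":0,"tz":0,"yaw":0,"jaw":0},{"tx":0,"ty":0,"tz":0,"yaw":0,"jaw":0}]' && python3 -c "
from h import *
print(tool(), get_obs()['torque'])"
```

```text
t: 14.9
eef_pos: [0.5937, 0.0053, 0.0681]
tool_rot: [0.814, 0.581, 0.0, 0.0]
wrist_force: [-5.8, 0.7, 11.9]
grip_width: -0.0
grip_force: 5.7
(array([20. ,  0.3, 68.1]), np.float64(0.0001), array([-5.77,  0.68, 11.94]), 14.9) [0.00152221 1.22226182 0.01988775]
```

```bash
python3 -m pendant '[{"tx":0,"ty":-0.5,"tz":0.4,"yaw":0,"jaw":0},{"tx":0,"ty":-0.5,"tz":0.4,"yaw":0,"jaw":0},{"tx":0,"ty":0,"tz":0.4,"yaw":0,"jaw":0},{"tx":0,"ty":0,"tz":0,"yaw":0,"jaw":0},{"tx":0,"ty":0,"tz":0,"yaw":0,"jaw":0},{"tx":0,"ty":0,"tz":0,"yaw":0,"jaw":0},{"tx":0,"ty":0,"tz":0,"yaw":0,"jaw":0},{"tx":0,"ty":0,"tz":0,"yaw":0,"jaw":0},{"tx":0,"ty":0,"tz":0,"yaw":0,"jaw":0},{"tx":0,"ty":0,"tz":0,"yaw":0,"jaw":0}]' && python3 -c "
from h import *
print(tool(), get_obs()['torque'])"
```

```text
t: 15.73
eef_pos: [0.5938, 0.0053, 0.0681]
tool_rot: [0.814, 0.581, 0.001, 0.001]
wrist_force: [-5.0, -1.5, 15.6]
grip_width: -0.0001
grip_force: 7.5
(array([20. ,  0.3, 68.1]), np.float64(-0.0001), array([-5.02, -1.48, 15.59]), 15.7333) [-0.24998089  1.22849131 -0.00384628]
```

Far side is at 15.6 N with almost no give. Now the near side.

```bash
python3 -m pendant '[{"tx":0,"ty":0,"tz":-8,"yaw":0,"jaw":0},{"tx":0,"ty":-13,"tz":0,"yaw":0,"jaw":0},{"tx":0,"ty":-13,"tz":0,"yaw":0,"jaw":0},{"tx":0,"ty":-13,"tz":0,"yaw":0,"jaw":0},{"tx":0,"ty":0,"tz":2,"yaw":0,"jaw":0},{"tx":0,"ty":0,"tz":1,"yaw":0,"jaw":0},{"tx":0,"ty":0,"tz":1,"yaw":0,"jaw":0},{"tx":0,"ty":0,"tz":1,"yaw":0,"jaw":0},{"tx":0,"ty":0,"tz":0,"yaw":0,"jaw":0},{"tx":0,"ty":0,"tz":0,"yaw":0,"jaw":0}]' && python3 -c "
from h import *
print(tool(), get_obs()['torque'])"
```

```text
t: 16.57
eef_pos: [0.5564, 0.0183, 0.0684]
tool_rot: [0.814, 0.581, 0.0, -0.0]
wrist_force: [-2.3, 1.3, 4.5]
grip_width: 0.0001
grip_force: 2.5
(array([-19.5,   0.5,  68.4]), np.float64(-0.0001), array([-2.3 ,  1.34,  4.52]), 16.5667) [ 0.19983405  0.63336707 -0.00715591]
```

```bash
python3 -m pendant '[{"tx":0,"ty":-0.3,"tz":0.5,"yaw":0,"jaw":0},{"tx":0,"ty":-0.3,"tz":0.5,"yaw":0,"jaw":0},{"tx":0,"ty":-0.2,"tz":0.5,"yaw":0,"jaw":0},{"tx":0,"ty":0,"tz":0.5,"yaw":0,"jaw":0},{"tx":0,"ty":0,"tz":0.5,"yaw":0,"jaw":0},{"tx":0,"ty":0,"tz":0,"yaw":0,"jaw":0},{"tx":0,"ty":0,"tz":0,"yaw":0,"jaw":0},{"tx":0,"ty":0,"tz":0,"yaw":0,"jaw":0},{"tx":0,"ty":0,"tz":0,"yaw":0,"jaw":0},{"tx":0,"ty":0,"tz":0,"yaw":0,"jaw":0}]' && python3 -c "
from h import *
print(tool(), get_obs()['torque'])"
```

```text
t: 17.4
eef_pos: [0.5567, 0.0182, 0.0678]
tool_rot: [0.814, 0.581, 0.001, 0.001]
wrist_force: [-4.8, -0.9, 13.6]
grip_width: 0.0001
grip_force: 6.8
(array([-19.2,   0.5,  67.8]), np.float64(-0.0004), array([-4.77, -0.86, 13.63]), 17.4) [-0.01156502  1.0035086   0.03605794]
```

```bash
python3 -m pendant '[{"tx":0,"ty":-0.3,"tz":0.4,"yaw":0,"jaw":0},{"tx":0,"ty":-0.3,"tz":0.4,"yaw":0,"jaw":0},{"tx":0,"ty":-0.2,"tz":0.4,"yaw":0,"jaw":0},{"tx":0,"ty":0,"tz":0.3,"yaw":0,"jaw":0},{"tx":0,"ty":0,"tz":0.2,"yaw":0,"jaw":0},{"tx":0,"ty":0,"tz":0,"yaw":0,"jaw":0},{"tx":0,"ty":0,"tz":0,"yaw":0,"jaw":0},{"tx":0,"ty":0,"tz":0,"yaw":0,"jaw":0},{"tx":0,"ty":0,"tz":0,"yaw":0,"jaw":0},{"tx":0,"ty":0,"tz":0,"yaw":0,"jaw":0}]' && python3 -c "
from h import *
print(tool(), get_obs()['torque'])"
```

```text
t: 18.23
eef_pos: [0.5568, 0.0182, 0.0674]
tool_rot: [0.814, 0.581, 0.002, 0.002]
wrist_force: [-5.6, -0.8, 19.2]
grip_width: -0.0003
grip_force: 9.7
(array([-19.1,   0.5,  67.4]), np.float64(-0.0006), array([-5.64, -0.82, 19.18]), 18.2333) [-0.16129778  1.20071056  0.00205799]
```

```bash
python3 -m pendant '[{"tx":0,"ty":-0.3,"tz":0.3,"yaw":0,"jaw":0},{"tx":0,"ty":-0.3,"tz":0.3,"yaw":0,"jaw":0},{"tx":0,"ty":0,"tz":0.2,"yaw":0,"jaw":0},{"tx":0,"ty":0,"tz":0,"yaw":0,"jaw":0},{"tx":0,"ty":0,"tz":0,"yaw":0,"jaw":0},{"tx":0,"ty":0,"tz":0,"yaw":0,"jaw":0},{"tx":0,"ty":0,"tz":0,"yaw":0,"jaw":0},{"tx":0,"ty":0,"tz":0,"yaw":0,"jaw":0},{"tx":0,"ty":0,"tz":0,"yaw":0,"jaw":0},{"tx":0,"ty":0,"tz":0,"yaw":0,"jaw":0}]' && python3 -c "
from h import *
print(tool(), get_obs()['torque'])"
```

```text
t: 19.07
eef_pos: [0.5568, 0.0183, 0.0673]
tool_rot: [0.814, 0.581, 0.002, 0.002]
wrist_force: [-6.4, -1.2, 22.2]
grip_width: 0.0001
grip_force: 10.9
(array([-19.1,   0.6,  67.3]), np.float64(-0.0006), array([-6.42, -1.16, 22.2 ]), 19.0667) [-0.27919962  1.22092425 -0.02826286]
```

```bash
python3 -m pendant '[{"tx":0,"ty":0,"tz":-5,"yaw":0,"jaw":0},{"tx":0,"ty":0,"tz":-5,"yaw":0,"jaw":0},{"tx":0,"ty":14,"tz":0,"yaw":0,"jaw":0},{"tx":0,"ty":14,"tz":0,"yaw":0,"jaw":0},{"tx":0,"ty":13,"tz":0,"yaw":0,"jaw":0},{"tx":0,"ty":0,"tz":2,"yaw":0,"jaw":0},{"tx":0,"ty":0,"tz":2,"yaw":0,"jaw":0},{"tx":0,"ty":0,"tz":1,"yaw":0,"jaw":0},{"tx":0,"ty":0,"tz":0,"yaw":0,"jaw":0},{"tx":0,"ty":0,"tz":0,"yaw":0,"jaw":0}]' && python3 -c "
from h import *
print(tool(), get_obs()['torque'])"
```

```text
t: 19.9
eef_pos: [0.5921, 0.0058, 0.0679]
tool_rot: [0.814, 0.581, -0.0, -0.0]
wrist_force: [1.0, 0.1, 0.7]
grip_width: -0.0
grip_force: 0.2
(array([18.3,  0.3, 67.9]), np.float64(0.0003), array([0.95, 0.13, 0.71]), 19.9) [-0.03163004 -0.05542587  0.04810831]
```

```bash
python3 -m pendant '[{"tx":0,"ty":-0.3,"tz":0.5,"yaw":0,"jaw":0},{"tx":0,"ty":-0.3,"tz":0.5,"yaw":0,"jaw":0},{"tx":0,"ty":-0.3,"tz":0.5,"yaw":0,"jaw":0},{"tx":0,"ty":-0.3,"tz":0.5,"yaw":0,"jaw":0},{"tx":0,"ty":0,"tz":0.5,"yaw":0,"jaw":0},{"tx":0,"ty":0,"tz":0,"yaw":0,"jaw":0},{"tx":0,"ty":0,"tz":0,"yaw":0,"jaw":0},{"tx":0,"ty":0,"tz":0,"yaw":0,"jaw":0},{"tx":0,"ty":0,"tz":0,"yaw":0,"jaw":0},{"tx":0,"ty":0,"tz":0,"yaw":0,"jaw":0}]' && python3 -c "
from h import *
print(tool(), get_obs()['torque'])"
```

```text
t: 20.73
eef_pos: [0.5922, 0.0058, 0.0676]
tool_rot: [0.814, 0.581, 0.001, 0.001]
wrist_force: [-2.1, -0.5, 10.9]
grip_width: -0.0001
grip_force: 5.1
(array([18.4,  0.3, 67.6]), np.float64(-0.0001), array([-2.13, -0.45, 10.87]), 20.7333) [-0.22470231  0.50463885 -0.02743791]
```

```bash
python3 -m pendant '[{"tx":0,"ty":0,"tz":0.5,"yaw":0,"jaw":0},{"tx":0,"ty":0,"tz":0.5,"yaw":0,"jaw":0},{"tx":0,"ty":0,"tz":0.5,"yaw":0,"jaw":0},{"tx":0,"ty":0,"tz":0.4,"yaw":0,"jaw":0},{"tx":0,"ty":0,"tz":0.3,"yaw":0,"jaw":0},{"tx":0,"ty":0,"tz":0,"yaw":0,"jaw":0},{"tx":0,"ty":0,"tz":0,"yaw":0,"jaw":0},{"tx":0,"ty":0,"tz":0,"yaw":0,"jaw":0},{"tx":0,"ty":0,"tz":0,"yaw":0,"jaw":0},{"tx":0,"ty":0,"tz":0,"yaw":0,"jaw":0}]' && python3 -c "
from h import *
print(tool(), get_obs()['torque'])"
```

```text
t: 21.57
eef_pos: [0.5924, 0.0058, 0.0674]
tool_rot: [0.814, 0.581, 0.001, 0.001]
wrist_force: [-6.2, -1.3, 21.0]
grip_width: -0.0001
grip_force: 9.9
(array([18.6,  0.3, 67.4]), np.float64(-0.0), array([-6.15, -1.33, 21.04]), 21.5667) [-0.28715324  1.27452859  0.00445989]
```

```bash
python3 -m pendant '[{"tx":0,"ty":0,"tz":0.3,"yaw":0,"jaw":0},{"tx":0,"ty":0,"tz":0,"yaw":0,"jaw":0},{"tx":0,"ty":0,"tz":0,"yaw":0,"jaw":0},{"tx":0,"ty":0,"tz":-5,"yaw":0,"jaw":0},{"tx":0,"ty":0,"tz":-5,"yaw":0,"jaw":0},{"tx":0,"ty":-9,"tz":0,"yaw":0,"jaw":0},{"tx":0,"ty":-8,"tz":1,"yaw":0,"jaw":0},{"tx":0,"ty":0,"tz":2,"yaw":0,"jaw":0},{"tx":0,"ty":0,"tz":2,"yaw":0,"jaw":0},{"tx":0,"ty":0,"tz":0,"yaw":0,"jaw":0}]' && python3 -c "
from h import *
print(tool(), get_obs()['torque'])"
```

```text
t: 22.4
eef_pos: [0.575, 0.0117, 0.0678]
tool_rot: [0.814, 0.581, -0.001, -0.0]
wrist_force: [-2.8, -0.5, 2.0]
grip_width: 0.0001
grip_force: 1.1
(array([ 0.2,  0.3, 67.8]), np.float64(0.0003), array([-2.8 , -0.51,  1.96]), 22.4) [ 0.05062491  0.30377154 -0.06120275]
```

```bash
python3 -m pendant '[{"tx":0,"ty":-0.3,"tz":0.5,"yaw":0,"jaw":0},{"tx":0,"ty":-0.3,"tz":0.5,"yaw":0,"jaw":0},{"tx":0,"ty":-0.3,"tz":0.5,"yaw":0,"jaw":0},{"tx":0,"ty":-0.3,"tz":0.5,"yaw":0,"jaw":0},{"tx":0,"ty":0,"tz":0.5,"yaw":0,"jaw":0},{"tx":0,"ty":0,"tz":0.5,"yaw":0,"jaw":0},{"tx":0,"ty":0,"tz":0,"yaw":0,"jaw":0},{"tx":0,"ty":0,"tz":0,"yaw":0,"jaw":0},{"tx":0,"ty":0,"tz":0,"yaw":0,"jaw":0},{"tx":0,"ty":0,"tz":0,"yaw":0,"jaw":0}]' && python3 -c "
from h import *
print(tool(), get_obs()['torque'])"
```

```text
t: 23.23
eef_pos: [0.5751, 0.0117, 0.0676]
tool_rot: [0.814, 0.581, 0.001, 0.001]
wrist_force: [-5.0, -0.5, 16.7]
grip_width: 0.0
grip_force: 8.2
(array([ 0.3,  0.3, 67.6]), np.float64(-0.0002), array([-4.98, -0.49, 16.68]), 23.2333) [-0.12789937  1.25615362 -0.0606077 ]
```

```bash
python3 -m pendant '[{"tx":0,"ty":0,"tz":0.4,"yaw":0,"jaw":0},{"tx":0,"ty":0,"tz":0.4,"yaw":0,"jaw":0},{"tx":0,"ty":0,"tz":0.3,"yaw":0,"jaw":0},{"tx":0,"ty":0,"tz":0,"yaw":0,"jaw":0},{"tx":0,"ty":0,"tz":0,"yaw":0,"jaw":0},{"tx":0,"ty":0,"tz":0,"yaw":0,"jaw":0},{"tx":0,"ty":0,"tz":0,"yaw":0,"jaw":0},{"tx":0,"ty":0,"tz":0,"yaw":0,"jaw":0},{"tx":0,"ty":0,"tz":0,"yaw":0,"jaw":0},{"tx":0,"ty":0,"tz":0,"yaw":0,"jaw":0}]' && python3 -c "
from h import *
print(tool(), get_obs()['torque'])"
```

```text
t: 24.07
eef_pos: [0.5751, 0.0116, 0.0676]
tool_rot: [0.814, 0.581, 0.001, 0.001]
wrist_force: [-7.1, 0.4, 21.8]
grip_width: 0.0003
grip_force: 11.1
(array([ 0.4,  0.3, 67.6]), np.float64(-0.0002), array([-7.09,  0.45, 21.84]), 24.0667) [-0.07950532  1.77318268 -0.04267073]
```

Seated at 67.3–67.6 mm, level on both sides. Next I'll let go and do the near bar's check.

```bash
python3 -m pendant '[{"tx":0,"ty":0,"tz":-10,"yaw":0,"jaw":0},{"tx":0,"ty":0,"tz":-25,"yaw":0,"jaw":0},{"tx":0,"ty":0,"tz":-30,"yaw":0,"jaw":0},{"tx":37,"ty":-7,"tz":0,"yaw":0,"jaw":0},{"tx":37,"ty":-7,"tz":0,"yaw":0,"jaw":0},{"tx":37,"ty":-7,"tz":0,"yaw":0,"jaw":0},{"tx":0,"ty":0,"tz":30,"yaw":0,"jaw":0},{"tx":0,"ty":0,"tz":30,"yaw":0,"jaw":0},{"tx":0,"ty":0,"tz":30,"yaw":0,"jaw":0},{"tx":0,"ty":0,"tz":0,"yaw":0,"jaw":0}]' && python3 -c "
from h import *
print(tool()); level(1)"
```

```text
t: 24.9
eef_pos: [0.5857, 0.1231, 0.032]
tool_rot: [0.814, 0.581, -0.006, -0.002]
wrist_force: [-1.3, 0.1, -1.1]
grip_width: 0.0001
grip_force: 0.0
(array([-25.9, 109.1,  32. ]), np.float64(0.0008), array([-1.34,  0.11, -1.14]), 24.9)
far [np.float64(85.25), np.float64(85.75), np.float64(86.0), np.float64(86.0)] near [np.float64(89.0), np.float64(88.25), np.float64(87.25), np.float64(81.0)]
```

```bash
python3 -m pendant '[{"tx":-3,"ty":2,"tz":0,"yaw":0,"jaw":0},{"tx":-3,"ty":1.5,"tz":0,"yaw":0,"jaw":0},{"tx":-2,"ty":0,"tz":0,"yaw":0,"jaw":0},{"tx":-1,"ty":0,"tz":0,"yaw":0,"jaw":0},{"tx":-0.5,"ty":0,"tz":0,"yaw":0,"jaw":0},{"tx":-0.5,"ty":0,"tz":0,"yaw":0,"jaw":0},{"tx":0,"ty":0,"tz":0,"yaw":0,"jaw":0},{"tx":0,"ty":0,"tz":0,"yaw":0,"jaw":0},{"tx":0,"ty":0,"tz":0,"yaw":0,"jaw":0},{"tx":0,"ty":0,"tz":0,"yaw":0,"jaw":0}]' && python3 -c "
from h import *
t=tool();print(t, EY@t[2][:2])"
```

```text
t: 25.78
eef_pos: [0.5907, 0.1132, 0.039]
tool_rot: [0.814, 0.581, -0.0, -0.0]
wrist_force: [-0.6, -0.9, 0.0]
grip_width: -0.0004
grip_force: 0.0
(array([-17.9, 101.4,  39. ]), np.float64(0.0002), array([-0.64, -0.89,  0.01]), 25.7833) -1.049681767982154
```

```bash
python3 -m pendant '[{"tx":0,"ty":-2,"tz":2,"yaw":0,"jaw":0},{"tx":0,"ty":-2,"tz":2,"yaw":0,"jaw":0},{"tx":0,"ty":0,"tz":3,"yaw":0,"jaw":0},{"tx":-1,"ty":0,"tz":0,"yaw":0,"jaw":0},{"tx":-1,"ty":0,"tz":0,"yaw":0,"jaw":0},{"tx":-0.5,"ty":0,"tz":0,"yaw":0,"jaw":0},{"tx":-0.5,"ty":0,"tz":0,"yaw":0,"jaw":0},{"tx":0,"ty":0,"tz":0,"yaw":0,"jaw":0},{"tx":0,"ty":0,"tz":0,"yaw":0,"jaw":0},{"tx":0,"ty":0,"tz":0,"yaw":0,"jaw":0}]' && python3 -c "
from h import *
t=tool();print(t, EY@t[2][:2])"
```

```text
t: 26.62
eef_pos: [0.5861, 0.1115, 0.0321]
tool_rot: [0.814, 0.581, 0.0, 0.0]
wrist_force: [-0.0, 0.3, 0.1]
grip_width: -0.0002
grip_force: 0.0
(array([-21.7,  98.3,  32.1]), np.float64(-0.0001), array([-0.  ,  0.34,  0.08]), 26.6167) 0.3215440613611748
```

```bash
python3 -m pendant '[{"tx":-0.2,"ty":0,"tz":0,"yaw":0,"jaw":0},{"tx":-0.2,"ty":0,"tz":0,"yaw":0,"jaw":0},{"tx":-0.2,"ty":0,"tz":0,"yaw":0,"jaw":0},{"tx":0,"ty":0,"tz":0,"yaw":0,"jaw":0},{"tx":0,"ty":0,"tz":0,"yaw":0,"jaw":0},{"tx":0,"ty":0,"tz":0,"yaw":0,"jaw":0},{"tx":0,"ty":0,"tz":0,"yaw":0,"jaw":0},{"tx":0,"ty":0,"tz":0,"yaw":0,"jaw":0},{"tx":0,"ty":0,"tz":0,"yaw":0,"jaw":0},{"tx":0,"ty":0,"tz":0,"yaw":0,"jaw":0}]' && python3 -c "
from h import *
t=tool();print(t, EY@t[2][:2])"
```

```text
t: 27.45
eef_pos: [0.586, 0.1113, 0.0321]
tool_rot: [0.814, 0.581, 0.0, -0.0]
wrist_force: [0.6, 2.4, 0.9]
grip_width: -0.0002
grip_force: 1.3
(array([-21.8,  98. ,  32.1]), np.float64(0.0002), array([0.56, 2.44, 0.87]), 27.45) 2.48954528797336
```

```bash
python3 -m pendant '[{"tx":-0.1,"ty":0,"tz":0,"yaw":0,"jaw":0},{"tx":0,"ty":0,"tz":0,"yaw":0,"jaw":0},{"tx":0,"ty":0,"tz":0,"yaw":0,"jaw":0},{"tx":0,"ty":0,"tz":0,"yaw":0,"jaw":0},{"tx":0,"ty":0,"tz":0,"yaw":0,"jaw":0},{"tx":0,"ty":0,"tz":0,"yaw":0,"jaw":0},{"tx":0,"ty":0,"tz":0,"yaw":0,"jaw":0},{"tx":0,"ty":0,"tz":0,"yaw":0,"jaw":0},{"tx":0,"ty":0,"tz":0,"yaw":0,"jaw":0},{"tx":0,"ty":0,"tz":0,"yaw":0,"jaw":0}]' && python3 -c "
from h import *
t=tool();print(t, EY@t[2][:2])
F=[]
for _ in range(6): capture('side'); F.append(round(float(EY@np.array(get_obs()['wrist_force'])[:2]),2))
print(F)"
```

```text
t: 28.28
eef_pos: [0.586, 0.1112, 0.0321]
tool_rot: [0.814, 0.581, 0.0, -0.0]
wrist_force: [0.9, 5.1, -1.8]
grip_width: -0.0003
grip_force: 2.6
(array([-21.7,  98. ,  32.1]), np.float64(0.0002), array([ 0.88,  5.1 , -1.82]), 28.2833) 5.109151159949737
[5.47, 4.37, 5.31, 4.46, 5.34, 4.14]
```

The bar holds, but the push has crept up to about 4.8 N. I'll ease to about 3 N and hold it there.

```bash
python3 -m pendant '[{"tx":0.2,"ty":0,"tz":0,"yaw":0,"jaw":0},{"tx":0,"ty":0,"tz":0,"yaw":0,"jaw":0},{"tx":0,"ty":0,"tz":0,"yaw":0,"jaw":0},{"tx":0,"ty":0,"tz":0,"yaw":0,"jaw":0},{"tx":0,"ty":0,"tz":0,"yaw":0,"jaw":0},{"tx":0,"ty":0,"tz":0,"yaw":0,"jaw":0},{"tx":0,"ty":0,"tz":0,"yaw":0,"jaw":0},{"tx":0,"ty":0,"tz":0,"yaw":0,"jaw":0},{"tx":0,"ty":0,"tz":0,"yaw":0,"jaw":0},{"tx":0,"ty":0,"tz":0,"yaw":0,"jaw":0}]' && python3 -c "
from h import *
t=tool();print(t, EY@t[2][:2])
F=[]
for _ in range(12): capture('side'); F.append(round(float(EY@np.array(get_obs()['wrist_force'])[:2]),2))
print(F,np.mean(F),tool())"
```

```text
t: 29.42
eef_pos: [0.586, 0.1112, 0.0321]
tool_rot: [0.814, 0.581, 0.0, -0.0]
wrist_force: [1.2, 4.6, -0.6]
grip_width: -0.0001
grip_force: 2.5
(array([-21.7,  98. ,  32.1]), np.float64(0.0001), array([ 1.15,  4.55, -0.61]), 29.4167) 4.67675336011765
[4.42, 5.72, 6.06, 4.09, 4.21, 5.46, 4.75, 5.27, 4.26, 5.15, 4.85, 4.98] 4.935 (array([-21.8,  98. ,  32.1]), np.float64(0.0001), array([1.52, 4.74, 0.25]), 30.0167)
```

```bash
python3 -m pendant '[{"tx":0.3,"ty":0,"tz":0,"yaw":0,"jaw":0},{"tx":0,"ty":0,"tz":0,"yaw":0,"jaw":0},{"tx":0,"ty":0,"tz":0,"yaw":0,"jaw":0},{"tx":0,"ty":0,"tz":0,"yaw":0,"jaw":0},{"tx":0,"ty":0,"tz":0,"yaw":0,"jaw":0},{"tx":0,"ty":0,"tz":0,"yaw":0,"jaw":0},{"tx":0,"ty":0,"tz":0,"yaw":0,"jaw":0},{"tx":0,"ty":0,"tz":0,"yaw":0,"jaw":0},{"tx":0,"ty":0,"tz":0,"yaw":0,"jaw":0},{"tx":0,"ty":0,"tz":0,"yaw":0,"jaw":0}]' && python3 -c "
from h import *
t=tool();print(t, EY@t[2][:2])
F=[]
for _ in range(12): capture('side'); F.append(round(float(EY@np.array(get_obs()['wrist_force'])[:2]),2))
print(F,np.mean(F),tool())"
```

```text
t: 30.85
eef_pos: [0.586, 0.1113, 0.0321]
tool_rot: [0.814, 0.581, -0.0, 0.0]
wrist_force: [1.6, 3.7, 0.6]
grip_width: -0.0001
grip_force: 1.9
(array([-21.8,  98. ,  32.1]), np.float64(-0.0001), array([1.56, 3.66, 0.64]), 30.85) 3.96830994612268
[3.45, 4.6, 3.34, 2.86, 3.0, 3.07, 2.61, 3.02, 3.1, 3.42, 3.73, 3.68] 3.323333333333333 (array([-21.8,  98. ,  32. ]), np.float64(-0.0), array([1.65, 3.32, 1.19]), 31.45)
```

A steady push of about 3.3 N held for over 0.5 s and the near bar stayed at 98.0. Hold a little longer, then move across to the far bar.

```bash
python3 -m pendant '[{"tx":0,"ty":0,"tz":0,"yaw":0,"jaw":0},{"tx":0,"ty":0,"tz":0,"yaw":0,"jaw":0},{"tx":0,"ty":0,"tz":0,"yaw":0,"jaw":0},{"tx":5,"ty":0,"tz":0,"yaw":0,"jaw":0},{"tx":3,"ty":0,"tz":0,"yaw":0,"jaw":0},{"tx":0,"ty":15,"tz":0,"yaw":0,"jaw":0},{"tx":0,"ty":15,"tz":0,"yaw":0,"jaw":0},{"tx":0,"ty":14,"tz":0,"yaw":0,"jaw":0},{"tx":0,"ty":0,"tz":0,"yaw":0,"jaw":0},{"tx":0,"ty":0,"tz":0,"yaw":0,"jaw":0}]' >/dev/null && python3 -m pendant '[{"tx":-3,"ty":0,"tz":0,"yaw":0,"jaw":0},{"tx":-1.5,"ty":0,"tz":0,"yaw":0,"jaw":0},{"tx":-1.5,"ty":0,"tz":0,"yaw":0,"jaw":0},{"tx":0,"ty":0,"tz":0,"yaw":0,"jaw":0},{"tx":0,"ty":0,"tz":0,"yaw":0,"jaw":0},{"tx":0,"ty":0,"tz":0,"yaw":0,"jaw":0},{"tx":0,"ty":0,"tz":0,"yaw":0,"jaw":0},{"tx":0,"ty":0,"tz":0,"yaw":0,"jaw":0},{"tx":0,"ty":0,"tz":0,"yaw":0,"jaw":0},{"tx":0,"ty":0,"tz":0,"yaw":0,"jaw":0}]' && python3 -c "
from h import *
t=tool();print(t, EY@t[2][:2])"
```

```text
t: 33.12
eef_pos: [0.6282, 0.099, 0.032]
tool_rot: [0.814, 0.581, -0.0, -0.0]
wrist_force: [-0.2, 0.3, 0.2]
grip_width: 0.0002
grip_force: 0.0
(array([ 22.2, 100.1,  32. ]), np.float64(0.0001), array([-0.18,  0.34,  0.24]), 33.1167) 0.26304605782051477
```

```bash
python3 -m pendant '[{"tx":-0.4,"ty":0,"tz":0,"yaw":0,"jaw":0},{"tx":-0.4,"ty":0,"tz":0,"yaw":0,"jaw":0},{"tx":-0.3,"ty":0,"tz":0,"yaw":0,"jaw":0},{"tx":-0.2,"ty":0,"tz":0,"yaw":0,"jaw":0},{"tx":-0.2,"ty":0,"tz":0,"yaw":0,"jaw":0},{"tx":0,"ty":0,"tz":0,"yaw":0,"jaw":0},{"tx":0,"ty":0,"tz":0,"yaw":0,"jaw":0},{"tx":0,"ty":0,"tz":0,"yaw":0,"jaw":0},{"tx":0,"ty":0,"tz":0,"yaw":0,"jaw":0},{"tx":0,"ty":0,"tz":0,"yaw":0,"jaw":0}]' && python3 -c "
from h import *
t=tool();print(t, EY@t[2][:2])"
```

```text
t: 33.95
eef_pos: [0.6277, 0.0976, 0.032]
tool_rot: [0.814, 0.581, -0.0, -0.0]
wrist_force: [0.2, 0.4, 0.2]
grip_width: 0.0
grip_force: 0.0
(array([22.2, 98.6, 32. ]), np.float64(0.0), array([0.21, 0.41, 0.16]), 33.95) 0.45599198008591213
```

```bash
python3 -m pendant '[{"tx":-0.2,"ty":0,"tz":0,"yaw":0,"jaw":0},{"tx":-0.2,"ty":0,"tz":0,"yaw":0,"jaw":0},{"tx":-0.2,"ty":0,"tz":0,"yaw":0,"jaw":0},{"tx":0,"ty":0,"tz":0,"yaw":0,"jaw":0},{"tx":0,"ty":0,"tz":0,"yaw":0,"jaw":0},{"tx":0,"ty":0,"tz":0,"yaw":0,"jaw":0},{"tx":0,"ty":0,"tz":0,"yaw":0,"jaw":0},{"tx":0,"ty":0,"tz":0,"yaw":0,"jaw":0},{"tx":0,"ty":0,"tz":0,"yaw":0,"jaw":0},{"tx":0,"ty":0,"tz":0,"yaw":0,"jaw":0}]' && python3 -c "
from h import *
t=tool();print(t, EY@t[2][:2])"
```

```text
t: 34.78
eef_pos: [0.6275, 0.097, 0.032]
tool_rot: [0.814, 0.581, -0.0, 0.0]
wrist_force: [-0.0, 0.3, 0.6]
grip_width: 0.0
grip_force: 0.0
(array([22.2, 98. , 32. ]), np.float64(0.0), array([-0.03,  0.34,  0.6 ]), 34.7833) 0.31179439410439813
```

```bash
python3 -m pendant '[{"tx":-0.2,"ty":0,"tz":0,"yaw":0,"jaw":0},{"tx":-0.2,"ty":0,"tz":0,"yaw":0,"jaw":0},{"tx":-0.1,"ty":0,"tz":0,"yaw":0,"jaw":0},{"tx":0,"ty":0,"tz":0,"yaw":0,"jaw":0},{"tx":0,"ty":0,"tz":0,"yaw":0,"jaw":0},{"tx":0,"ty":0,"tz":0,"yaw":0,"jaw":0},{"tx":0,"ty":0,"tz":0,"yaw":0,"jaw":0},{"tx":0,"ty":0,"tz":0,"yaw":0,"jaw":0},{"tx":0,"ty":0,"tz":0,"yaw":0,"jaw":0},{"tx":0,"ty":0,"tz":0,"yaw":0,"jaw":0}]' && python3 -c "
from h import *
t=tool();print(t, EY@t[2][:2])"
```

```text
t: 35.62
eef_pos: [0.6274, 0.0967, 0.032]
tool_rot: [0.814, 0.581, 0.0, -0.0]
wrist_force: [1.3, 1.3, -0.4]
grip_width: 0.0
grip_force: 0.9
(array([22.2, 97.7, 32. ]), np.float64(0.0002), array([ 1.27,  1.27, -0.41]), 35.6167) 1.6137975548369534
```

In contact at 97.7 (near 98.0, so level within about 0.3 mm). Now watch the force build.

```bash
cat >> h.py <<'E'
def hold(k=6):
    F=[]
    for _ in range(k): capture('side'); F.append(round(float(EY@np.array(get_obs()['wrist_force'])[:2]),2))
    print(F,np.mean(F),tool())
E
python3 -c "
from h import *
hold(8)"
```

```text
[2.35, 2.53, 2.27, 2.12, 1.6, 2.0, 1.72, 2.41] 2.125 (array([22.2, 97.7, 32. ]), np.float64(0.0002), array([ 0.14,  2.5 , -0.76]), 36.0167)
```

```bash
python3 -m pendant '[{"tx":-0.05,"ty":0,"tz":0,"yaw":0,"jaw":0},{"tx":0,"ty":0,"tz":0,"yaw":0,"jaw":0},{"tx":0,"ty":0,"tz":0,"yaw":0,"jaw":0},{"tx":0,"ty":0,"tz":0,"yaw":0,"jaw":0},{"tx":0,"ty":0,"tz":0,"yaw":0,"jaw":0},{"tx":0,"ty":0,"tz":0,"yaw":0,"jaw":0},{"tx":0,"ty":0,"tz":0,"yaw":0,"jaw":0},{"tx":0,"ty":0,"tz":0,"yaw":0,"jaw":0},{"tx":0,"ty":0,"tz":0,"yaw":0,"jaw":0},{"tx":0,"ty":0,"tz":0,"yaw":0,"jaw":0}]' >/dev/null&& python3 -c "
from h import *
hold(14)"
```

```text
[3.83, 4.18, 4.07, 2.65, 3.38, 4.63, 4.13, 4.55, 4.86, 4.37, 4.52, 5.34, 5.0, 4.5] 4.286428571428572 (array([22.2, 97.6, 32.1]), np.float64(0.0001), array([ 2.61,  3.86, -1.07]), 37.55)
```

```bash
python3 -m pendant '[{"tx":0.25,"ty":0,"tz":0,"yaw":0,"jaw":0},{"tx":0,"ty":0,"tz":0,"yaw":0,"jaw":0},{"tx":0,"ty":0,"tz":0,"yaw":0,"jaw":0},{"tx":0,"ty":0,"tz":0,"yaw":0,"jaw":0},{"tx":0,"ty":0,"tz":0,"yaw":0,"jaw":0},{"tx":0,"ty":0,"tz":0,"yaw":0,"jaw":0},{"tx":0,"ty":0,"tz":0,"yaw":0,"jaw":0},{"tx":0,"ty":0,"tz":0,"yaw":0,"jaw":0},{"tx":0,"ty":0,"tz":0,"yaw":0,"jaw":0},{"tx":0,"ty":0,"tz":0,"yaw":0,"jaw":0}]' >/dev/null&& python3 -c "
from h import *
hold(14)"
```

```text
[3.91, 4.22, 3.61, 3.43, 4.65, 3.73, 3.8, 4.01, 3.65, 3.59, 4.25, 3.85, 3.13, 3.64] 3.8192857142857144 (array([22.2, 97.7, 32. ]), np.float64(-0.0), array([1.85, 3.21, 0.17]), 39.0833)
```

A bit lower, for a clean 3 N.

```bash
python3 -m pendant '[{"tx":0.08,"ty":0,"tz":0,"yaw":0,"jaw":0},{"tx":0,"ty":0,"tz":0,"yaw":0,"jaw":0},{"tx":0,"ty":0,"tz":0,"yaw":0,"jaw":0},{"tx":0,"ty":0,"tz":0,"yaw":0,"jaw":0},{"tx":0,"ty":0,"tz":0,"yaw":0,"jaw":0},{"tx":0,"ty":0,"tz":0,"yaw":0,"jaw":0},{"tx":0,"ty":0,"tz":0,"yaw":0,"jaw":0},{"tx":0,"ty":0,"tz":0,"yaw":0,"jaw":0},{"tx":0,"ty":0,"tz":0,"yaw":0,"jaw":0},{"tx":0,"ty":0,"tz":0,"yaw":0,"jaw":0}]' >/dev/null&& python3 -c "
from h import *
hold(14)"
```

```text
[2.8, 3.0, 3.38, 2.82, 2.28, 2.28, 2.23, 2.32, 1.97, 2.24, 2.0, 2.15, 2.13, 2.97] 2.4692857142857143 (array([22.2, 97.7, 32. ]), np.float64(-0.0001), array([ 1.33,  2.69, -0.17]), 40.6167)
```

The far bar held 2–4 N for about 1.5 s without moving (97.7). Retreating and taking a final look.

```bash
python3 -m pendant '[{"tx":5,"ty":0,"tz":0,"yaw":0,"jaw":0},{"tx":5,"ty":0,"tz":0,"yaw":0,"jaw":0},{"tx":0,"ty":0,"tz":-35,"yaw":0,"jaw":0},{"tx":0,"ty":0,"tz":-40,"yaw":0,"jaw":0},{"tx":0,"ty":0,"tz":-40,"yaw":0,"jaw":0},{"tx":-35,"ty":0,"tz":0,"yaw":0,"jaw":0},{"tx":-35,"ty":0,"tz":0,"yaw":0,"jaw":0},{"tx":-35,"ty":0,"tz":0,"yaw":0,"jaw":0},{"tx":0,"ty":0,"tz":0,"yaw":0,"jaw":0},{"tx":0,"ty":0,"tz":0,"yaw":0,"jaw":0}]' && python3 - <<'E'
from h import *
print(tool()); level(2)
c=capture("side"); cv2.imwrite("pics/f.png",cv2.resize(c["pixels"][120:330,150:430],None,fx=2.8,fy=2.8,interpolation=2))
E
```

```text
t: 41.45
eef_pos: [0.5959, 0.0052, 0.1472]
tool_rot: [0.815, 0.58, -0.0, -0.0]
wrist_force: [0.3, 0.4, 0.6]
grip_width: -0.0
grip_force: 0.0
(array([ 22.1,   1. , 147.2]), np.float64(-0.0033), array([0.35, 0.4 , 0.58]), 41.45)
far [np.float64(85.75), np.float64(85.5), np.float64(85.25), np.float64(85.0)] near [np.float64(85.75), np.float64(85.5), np.float64(85.25), np.float64(84.5)]
far [np.float64(86.0), np.float64(86.0), np.float64(85.75), np.float64(85.75)] near [np.float64(85.75), np.float64(85.5), np.float64(85.25), np.float64(84.5)]
```

View pics/f.png

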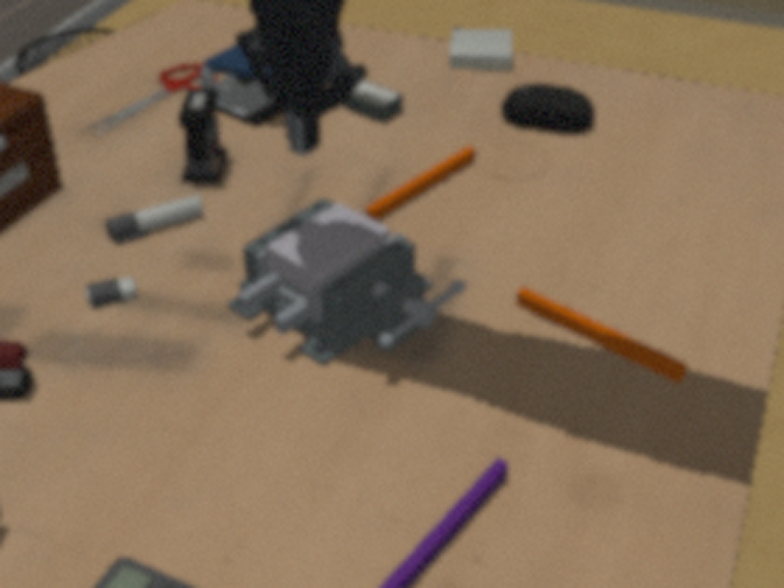

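The blank is seated low in the jaws, the two bar ends at (240,300) and (290,315) are level, the other things haven't moved, and the hand is clear.

```bash
python3 -c "
from plant import *
print(hand_in())"
```

```text
the job is handed in; nothing more can be done
None
```

The job is handed in at about 41 s: bars level within about 0.5 mm and blank seated flat at about 67.5 mm (pressed to about 22 N vertical, 23 N in all); neither bar slid under 0.5 s or more at 2–4 N, near one first, though the push briefly crept to about 5 N on both while I was setting it (single readings to 6 N).

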